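Set the strap splitter's click dial and lock it

TASK

The green strap splitter on the bench is to be set four clicks thicker: with a fingertip against the upright fin of its large click dial, push the dial clockwise (seen from above) by exactly four clicks, never past the fourth, and leave it resting in that click. Then push the lock lever's post with a fingertip, clockwise, until the lever is fully over against its stop. Push only, do not grip the fin or the post; do not turn the small plain dial, do not move the other things on the bench, and end clear of everything.

Things in the scene. Friction and masses are not known exactly. Their poses are not given: they have to be found in the camera images.
- dial (a joint): Turn of the large click dial about its upright axis, rad: 0 at the start (resting in a click), growing clockwise seen from above. Clicks lie every 30 degrees (0.524 rad); four clicks = 2.094 rad. Between clicks a detent resists with up to about 0.12 N m (plus 0.02 to 0.04 N m of friction and drag), that is about 4 N at the fin; past the half-way point (15 degrees beyond a click) the dial snaps on by itself into the next click, ahead of the fingertip.
- dial_centre (a point): Centre of the upper face of the large click dial, on its axis, 62 mm above the bench: an aluminium disc 110 mm across and 12 mm thick on a round grey housing 132 mm across that has a dark tick at each of its 12 clicks. Its x axis points along the fin (outwards) and turns with the dial; z up. The housing stands on the splitter's green base (210 x 400 mm, top 30 mm above the bench), near the left or the right end of it (it varies), and is turned differently each time.
- fin_centre (a point): Middle of the black upright fin on the large dial, 34 mm out from the dial's axis, 74 mm above the bench. The fin runs radially from 16 to 52 mm from the axis, is 10 mm thick and stands 25 mm above the disc (top 87 mm above the bench). At the start it points more or less towards the robot, or to the robot's right. x outwards along the fin, y across it (a clockwise turn moves it along -y), z up.
- lock (a joint): Turn of the lock lever, rad: 0 to 0.25 at the start (free), growing clockwise seen from above to a hard stop at 1.2 (locked). Stiff friction of about 0.06 N m (1 N at the post); it stays where it is left.
- lock_pivot (a point): On the lock lever's upright pivot axis, top of its hub, 64 mm above the bench. A flat steel lever (arm 14 mm wide, its top 62 mm above the bench) on a round grey block 52 mm across, at the other end of the green base, 190 mm from the large dial's axis. Axes as post_centre.
- post_centre (a point): Middle of the upper part of the black round post (14 mm across) at the lever's end, 62 mm out from the pivot, 74 mm above the bench; the post stands up from the arm to 88 mm above the bench. x outwards along the lever, y across it (clockwise moves it along -y), z up. The lever points more or less towards the robot.
- small_dial (a joint): Turn of the small plain aluminium dial (34 mm across, 18 mm tall) in the middle of the base, rad, 0 at the start. Not to be turned.
- small_dial_top (a point): Centre of the top of the small plain dial, 48 mm above the bench.
- splitter: The green cast splitter, bolted down. Origin at the bench, 15 mm in front (robot side) of the middle of its base; x away from the robot, z up. At its back, 81 to 115 mm behind the origin, two steel rollers run between two cheeks 240 mm apart, up to 105 mm above the bench.
- wax_tin: Small round tin, 38 mm across, 30 mm tall, loose, on a back corner of the green base; origin under its middle. Leave it.
- spool: Small wooden spool, 34 mm across, 40 mm tall, loose, on the other back corner of the base; origin under its middle. Leave it.
- awl: Awl with a dark wooden handle, 150 mm, lying on the bench beside the splitter, on the robot's right. Leave it.
- hammer: Hammer, 260 mm, lying on the robot's right. Leave it.
- tack_jar: Glass jar, 64 mm across, 75 mm tall, on the robot's left. Leave it.
- brush: Brush, 200 mm, lying on the robot's left. Leave it.
- tape: Cork ring, 90 mm across, 22 mm tall, on the robot's right. Leave it.

How it is judged:
By the outcome, as a careful person would: the job done as asked, in the order asked, and still so for the second after the job is handed in, with the robot touching nothing.
It also fails if it takes over 72 s, if anything falls off the work surface, if the arm or the gripper's body presses on something with over 40 N, if the wrist force passes 120 N, or if a joint passes its speed limit or range.

ROBOT

A 6-joint arm with a two-finger parallel gripper is mounted at the origin on the work surface. World frame = base frame: x ahead of the robot, y to its left, z up, the work surface at z = 0. Lengths are in mm, angles in rad, forces in N, time in s.
With the tool pointing down it reaches from about 400 to 925 mm from the base axis. Payload 12.5 kg.
Tool frame: the origin (TCP) lies at the very end of the fingers, on their centre line; the grasp point (between the pads) lies 19 mm behind it; x points along the fingers, y is the direction in which the jaws open and shut, and the axes are right-handed (so a half turn about x gives the same grasp; the last joint's range is limited). The gripper opens to 95 mm and grips with 3 to 60 N. Pads are 20 mm wide; open, the fingers measure 119 mm over their backs; the gripper's body (75 mm by 180 mm) begins 59 mm behind the grasp point.
Start: joints at [-1.389, 0.491, 1.559, -0, 1.092, -0.106], TCP at [177.425, -599.306, 214.661] pointing down, gripper open.
Joint ranges: [-3.1, 3.1], [-0.84, 2.19], [0.05, 2.79], [-1.13, 4.28], [0.06, 2.93], [-2.69, 2.69]. Speed limits (rad/s): [2.22, 2.22, 2.79, 3.14, 3.14, 3.14].

INTERFACE

Orientations are given as [roll, pitch, yaw] about the fixed x, y, z axes, in that order (R = Rz(yaw) Ry(pitch) Rx(roll)).
In Python, from cell import * gives the robot as it stands.
- The arm moves only by the tool step_arm, never from a script. Its argument "steps" is a list of rows, each a list of 4 numbers: the shift along the tool's x, y, z in units of 50 mm (1.0 is 50 mm), then the turn about the tool's x in units of 8 degrees (1.0 is 8 degrees). A call has 1 to 20 rows; each row shifts and turns the commanded pose from where the row before left it, along the tool's axes as they then stand; what a row does not reach is not made up. A row lasts 1/8 s, in which the tool goes at most 62.5 mm and 10.7 degrees, less where a joint would pass 70% of its speed; a pose out of reach is approached as far as the arm can. A call is refused whole if a number of a shift passes 1 or a number of a turn 1, either way. A call with a gripper value outside its range is refused whole. "jaw" is the closure, from 0 (fully open) to 1 (shut), set as the call begins (left out, the last holds). The fingers move at their own pace and stop on an object; the grip force is fixed at half the most. Time passes only in rows, so rows that do not move let the fingers close. It gives the time, the measured TCP pose, the force and the opening at its end, in the units of the state.
- state(): the state, without advancing time (a new reading comes with each control period).
- read_camera(name): name is "scene" or "side" or "wrist"; returns the picture (384x512x3 uint8, red, green, blue); there is no depth.
- camera_info(name): a dict with "mtx" (3x3 intrinsics, pixels), "eye" and "attitude" of the camera in the world; the wrist camera has in their place "hand_eye" (4x4, takes a point from camera to tool coordinates, whose origin is the TCP and whose axes are the tool frame's). Camera axes: x right, y down, z forward; pixel columns grow to the right and rows downward; lengths in mm; the calibration is good to about 2 mm. The wrist camera is an equidistant fisheye: a pixel r from the principal point sees the ray r / f radians off the axis. A picture is of the moment at which its call begins: read the wrist's pose just before it. camera_info takes no time and is no camera call.
- job_done(): hands the job in, once; it reports no verdict.
The state is a dict: "t": time; "joints": joint angles; "qvel": joint speeds; "tau": joint torques, N m; "eef_pos": TCP position; "tcp_rot": TCP orientation; "ft_force": force on the tool from outside, world axes, zero at the start; "moment": the same for the moment, N m; "opening": opening from 0.0 (shut) to 1.0 (fully open).
Only numpy, scipy, OpenCV 4.12 (cv2) and the standard library are available. Lean on these libraries where they do the work, as an engineer would, in place of code of your own. Each camera call takes 0.05 s, during which the arm holds its last target.

## Working session

There is one attempt and no reset: what is moved stays moved. The work goes in short steps, Python scripts to look and compute and a tool call to move; the robot and the scene stay as the last step left them, time stands still between calls to the robot, and variables do not carry over. Pictures are saved under pics/ and viewed, and the job is handed in when it is done.

Besides the shell and the picture viewer there is one more tool, called after ">>>" as name(argument=value, ...), one argument or row to a line, values as JSON. step_arm: Moves the arm, as the interface text tells. Its arguments: {"type":"object","properties":{"steps":{"type":"array","items":{"type":"array","items":{"type":"number"}}},"jaw":{"type":"number"}},"required":["steps"]}

```bash
mkdir -p pics; ls; python3 - <<'E'
from cell import *
import cv2
s=state(); print(s)
for n in ["scene","side","wrist"]:
    print(n,camera_info(n)); cv2.imwrite(f"pics/{n}0.png",read_camera(n)[:,:,::-1])
E
```

```text
pics
{'t': 0.0, 'joints': array([-1.38862272e+00,  4.91541074e-01,  1.55944240e+00, -3.15450155e-05,
        1.09173647e+00, -1.05591276e-01]), 'qvel': array([ 0.00041148, -0.00142672, -0.00157183,  0.00054837, -0.00067773,
        0.00140522]), 'tau': array([ 3.21014733e-03, -6.12639785e+01, -2.58179820e+01,  6.93791290e-02,
        4.82717052e-02, -1.43901002e-04]), 'eef_pos': array([ 177.35493192, -599.04581514,  214.07567212]), 'tcp_rot': array([-1.6515744 ,  1.56966868,  1.77779769]), 'ft_force': array([-0.56213142,  0.29153746, -0.15371416]), 'moment': array([-0.00663293,  0.01497218,  0.01505219]), 'opening': 1.003077587321868}
scene {'mtx': array([[422.39935953,   0.        , 252.55565727],
       [  0.        , 422.39935953, 180.05950004],
       [  0.        ,   0.        ,   1.        ]]), 'eye': array([1064.89125735, -453.23825375, 1191.65595753]), 'attitude': array([-2.58590367e+00,  1.53637697e-03,  9.10038690e-01])}
side {'mtx': array([[439.13897092,   0.        , 254.33358052],
       [  0.        , 439.13897092, 193.17723438],
       [  0.        ,   0.        ,   1.        ]]), 'eye': array([ 352.36851262, 1118.40727934,  912.41614519]), 'attitude': array([-2.20737782,  0.01106981, -3.00121197])}
wrist {'mtx': array([[297.31863964,   0.        , 253.94100474],
       [  0.        , 297.31863964, 188.78321802],
       [  0.        ,   0.        ,   1.        ]]), 'hand_eye': array([[-1.02744169e-03, -2.49754987e-01,  9.68308520e-01,
        -1.71117061e+02],
       [ 9.99999336e-01,  2.48375817e-04,  1.12513118e-03,
        -6.60451575e-01],
       [-5.21511543e-04,  9.68309034e-01,  2.49754566e-01,
        -6.95209762e+01],
       [ 0.00000000e+00,  0.00000000e+00,  0.00000000e+00,
         1.00000000e+00]])}
```

View pics/scene0.png

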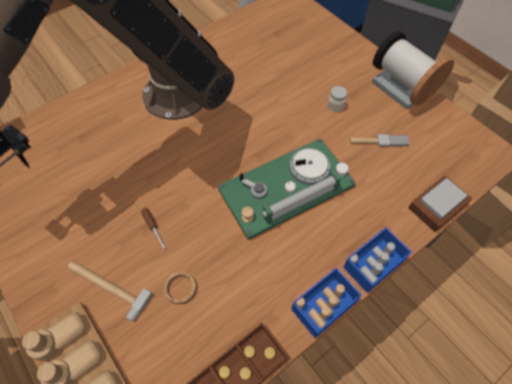

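View pics/side0.png

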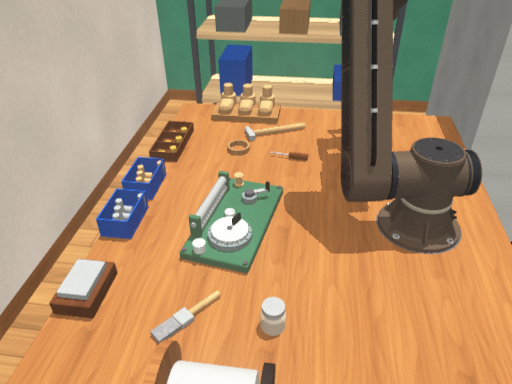

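View pics/wrist0.png

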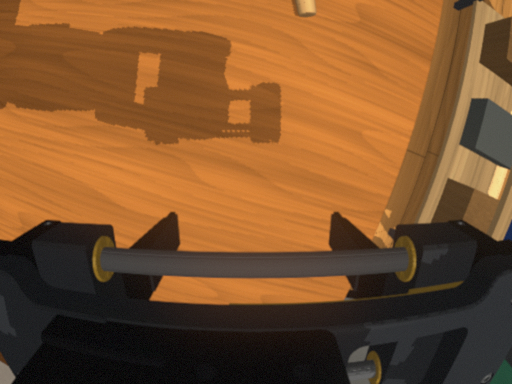

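The scene view shows the splitter around (287,187), with the dial near (310,163) and the lever near (255,187). The side view shows the dial at (230,232). Next I'll crop and measure.

```bash
cat > h.py <<'E'
from cell import *
import numpy as np, cv2
from scipy.spatial.transform import Rotation as Ro
def ray(name,uv,st=None):
    c=camera_info(name); M=c['mtx']; u,v=uv
    d=np.array([(u-M[0,2])/M[0,0],(v-M[1,2])/M[1,1],1.])
    if name!='wrist':
        return np.array(c['eye']),Ro.from_euler('xyz',c['attitude']).apply(d)
    r=np.hypot(d[0],d[1]); k=np.sin(r)/r if r>1e-9 else 1
    d=np.array([d[0]*k,d[1]*k,np.cos(r)])
    H=c['hand_eye']; R=Ro.from_euler('xyz',st['tcp_rot']).as_matrix()
    return R@H[:3,3]+st['eef_pos'],R@(H[:3,:3]@d)
def onz(name,uv,z,st=None):
    o,d=ray(name,uv,st); return o+d*(z-o[2])/d[2]
def proj(name,P,st=None):
    c=camera_info(name);M=c['mtx']; P=np.array(P,float)
    if name!='wrist':
        p=Ro.from_euler('xyz',c['attitude']).inv().apply(P-c['eye']); 
        return M[:2,:2]@(p[:2]/p[2])+M[:2,2]
    R=Ro.from_euler('xyz',st['tcp_rot']).as_matrix(); H=c['hand_eye']
    p=H[:3,:3].T@(R.T@(P-st['eef_pos'])-H[:3,3])
    r=np.hypot(p[0],p[1]); th=np.arctan2(r,p[2]); return M[:2,:2]@(p[:2]/r*th)+M[:2,2]
E
python3 - <<'E'
from h import *
a=cv2.imread('pics/scene0.png')[130:240,210:370]; b=cv2.imread('pics/side0.png')[170:275,180:295]
cv2.imwrite('pics/sc_c.png',cv2.resize(a,None,fx=5,fy=5,interpolation=cv2.INTER_CUBIC))
cv2.imwrite('pics/si_c.png',cv2.resize(b,None,fx=5.5,fy=5.5,interpolation=cv2.INTER_CUBIC))
print(onz('scene',(310,164),62),onz('side',(230,232),62))
print(onz('scene',(259,189),62),onz('side',(249,196),62))
E
```

```text
[575.66291019 159.37484186  62.        ] [566.37663368 177.79856829  62.        ]
[548.11524746 -28.3751448   62.        ] [537.61394234  -2.07025414  62.        ]
```

View pics/sc_c.png

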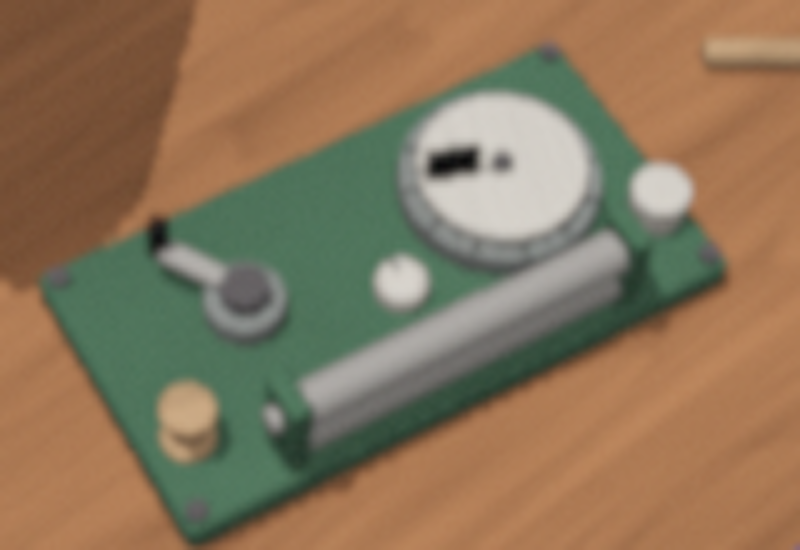

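View pics/si_c.png

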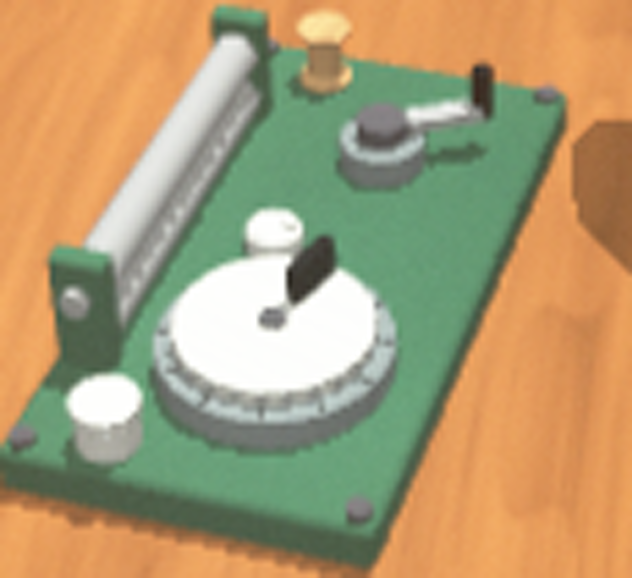

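```bash
python3 - <<'E'
from h import *
from scipy.optimize import least_squares
s=state(); R=Ro.from_euler('xyz',s['tcp_rot']).as_matrix(); print(R.round(3))
def tri(a,b):
    A=[];B=[]
    for n,uv in(('scene',a),('side',b)):
        o,d=ray(n,uv); d=d/np.linalg.norm(d); P=np.eye(3)-np.outer(d,d); A.append(P);B.append(P@o)
    return np.linalg.lstsq(np.vstack(A),np.hstack(B),rcond=None)[0]
sc=lambda x,y:(210+x/5-.4,130+y/5-.4); si=lambda x,y:(180+x/5.5-.4,170+y/5.5-.4)
print('dial',tri(sc(502,162),si(272,318)),onz('scene',sc(502,162),62),onz('side',si(272,318),62))
print('hub',tri(sc(245,288),si(382,122)),onz('scene',sc(245,285),64))
print('posttop',tri(sc(158,225),si(482,70)))
print('finout',onz('scene',sc(432,165),74))
dx=np.array([575,160,214])-s['eef_pos']; print(R.T@dx/50)
E
```

```text
[[-0.     0.284 -0.959]
 [ 0.001 -0.959 -0.284]
 [-1.    -0.001 -0.   ]]
dial [571.73058993 162.49756357  65.92441682] [569.85178796 164.60010695  62.        ] [572.88586058 158.16153501  62.        ]
hub [541.44180885 -25.23569786  61.43674821] [541.4559533  -24.72811982  64.        ]
posttop [484.51339502 -49.40651668  87.35677768]
finout [549.34847608 121.19324138  74.        ]
[  0.01524825 -12.3008053  -11.93424505]
```

>>> step_arm(
  steps=[
    [-0.06, -0.79, -0.71, 0],
    [-0.06, -0.79, -0.71, 0],
    [-0.06, -0.79, -0.71, 0],
    [-0.06, -0.79, -0.71, 0],
    [-0.06, -0.79, -0.71, 0],
    [-0.06, -0.79, -0.71, 0],
    [-0.06, -0.79, -0.71, 0],
    [-0.06, -0.79, -0.71, 0],
    [-0.06, -0.79, -0.71, 0],
    [-0.06, -0.79, -0.71, 0],
    [-0.06, -0.79, -0.71, 0],
    [-0.06, -0.79, -0.71, 0],
    [-0.06, -0.79, -0.71, 0],
    [-0.06, -0.79, -0.71, 0],
    [0, 0, 0, 0],
    [0, 0, 0, 0],
  ],
  jaw=1,
)

```text
t: 2.15
eef_pos: [496.6, 71.8, 256.3]
tcp_rot: [0.081, 1.57, -2.772]
ft_force: [-0.1, 0.1, 0.6]
opening: 0.003
```

```bash
python3 - <<'E'
from h import *
import pickle
s=state(); im=read_camera('wrist')[:,:,::-1]; cv2.imwrite('pics/w1.png',im); pickle.dump(s,open('s1.pkl','wb'))
print(s['joints'],s['eef_pos'],s['tcp_rot'],s['opening'],s['ft_force'],s['qvel'].round(3))
cv2.imwrite('pics/w1b.png',cv2.resize(im,(800,600),interpolation=cv2.INTER_CUBIC))
E
```

```text
[ 1.20840750e-02  2.70808425e-01  1.79728699e+00 -3.48237995e-04
  1.07431652e+00  1.29459553e+00] [496.57710118  71.8225292  256.29967061] [ 0.08130401  1.56992172 -2.77183777] 0.003382194755162352 [-0.07709218  0.0737481   0.58883374] [-0.024 -0.011  0.007  0.001  0.     0.001]
```

View pics/w1b.png

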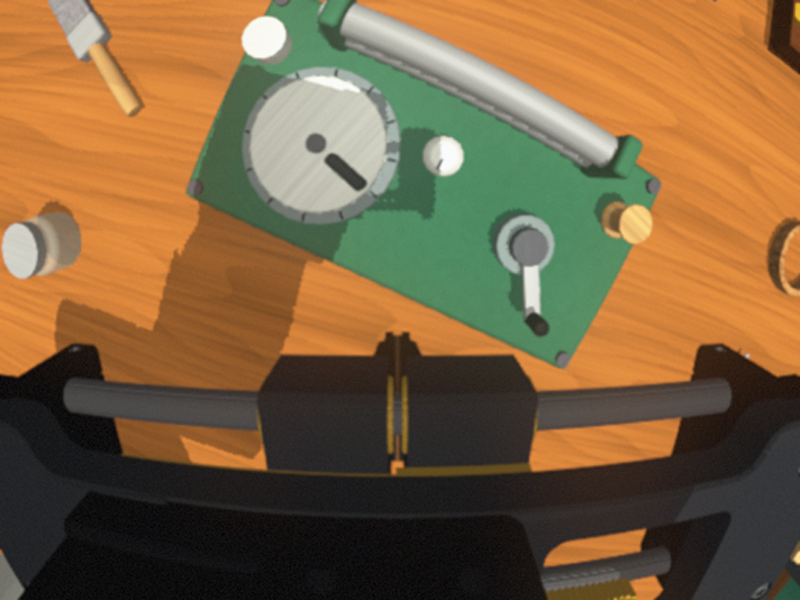

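The wrist view shows the whole splitter: dial hub at (316,143), fin running from about (330,158) to (362,187), pivot at (531,247), post at (537,323), and the fingertip at (397,340), all in the 800x600 frame. I'll segment the dark parts next.

```bash
python3 - <<'E'
from h import *
import pickle
s=pickle.load(open('s1.pkl','rb')); im=cv2.imread('pics/w1.png'); k=.64
g=im.max(2)
def comp(th,box):
    x0,y0,x1,y1=box; m=(g[y0:y1,x0:x1]<th).astype(np.uint8)
    n,l,st,c=cv2.connectedComponentsWithStats(m)
    return [(st[i,4],c[i]+[x0,y0],(l==i).nonzero()) for i in range(1,n) if st[i,4]>8]
for th in(70,110):
  for a,c,_ in comp(th,(165,60,250,135)): print('dialbox',th,a,c)
  for a,c,_ in comp(th,(310,130,360,220)): print('lockbox',th,a,c)
# disc mask: bright low-saturation
hsv=cv2.cvtColor(im,cv2.COLOR_BGR2HSV); m=((hsv[:,:,2]>120)&(hsv[:,:,1]<60)).astype(np.uint8)
m[:, :150]=0; m[150:]=0; m[:,258:]=0; m[:40]=0
n,l,st,c=cv2.connectedComponentsWithStats(m)
i=1+np.argmax(st[1:,4]); print(st[i],c[i])
cn=max(cv2.findContours((l==i).astype(np.uint8),0,1)[0],key=len); 
P=np.array([onz('wrist',p[0],62,s)[:2] for p in cv2.convexHull(cn)]).astype(np.float32)
print(cv2.minEnclosingCircle(P))
for nm,uv,z in(('hub',(316,143),64),('finin',(329,157),87),('finout',(362,186),87),('piv',(531,247),64),('posttop',(537,321),88),('small',(444,155),48)):
    print(nm,onz('wrist',np.array(uv)*k,z,s).round(1))
E
```

```text
dialbox 70 195 [220.93333333 109.66666667]
lockbox 70 123 [343.25203252 207.23577236]
dialbox 110 15 [167.46666667  61.13333333]
dialbox 110 104 [201.77884615  91.22115385]
dialbox 110 253 [220.73517787 109.58102767]
dialbox 110 112 [243.58928571 128.98214286]
dialbox 110 74 [169.05405405 130.45945946]
lockbox 110 201 [320.74626866 144.75124378]
lockbox 110 89 [330.41573034 152.46067416]
lockbox 110 359 [336.78551532 196.76880223]
[ 156   43  101   99 7131] [205.95400365  90.08203618]
((572.8990478515625, 157.56825256347656), 63.45216369628906)
hub [572.3 160.1  64. ]
finin [564.2 143.6  87. ]
finout [550.1 114.4  87. ]
piv [542.7 -27.9  64. ]
posttop [490.3 -45.5  88. ]
small [592.   60.6  48. ]
```

>>> step_arm(
  steps=[
    [0, -0.14, -0.62, -0.95],
    [0, 0, 0, -0.95],
    [0, 0, 0, -0.95],
    [0, 0, 0, -0.95],
    [0, 0, 0, -0.95],
    [0, 0, 0, -0.95],
    [0, 0, 0, -0.95],
    [0, 0, 0, -0.95],
    [0, 0, 0, -0.95],
    [0, 0, 0, -0.95],
    [0, 0, 0, -0.95],
    [0, 0, 0, -0.95],
    [0, 0, 0, -0.95],
    [0, 0, 0, -0.95],
    [0, 0, 0, -0.95],
    [0, 0, 0, -0.95],
    [0, 0, 0, -0.95],
    [0, 0, 0, -0.95],
    [0, 0, 0, 0],
    [0, 0, 0, 0],
  ],
)

```text
t: 4.7
eef_pos: [524.6, 86.8, 256.7]
tcp_rot: [-0.776, 1.571, -1.246]
ft_force: [1.3, 0.1, 0.6]
opening: 0.006
```

```bash
python3 - <<'E'
from h import *
import pickle
s=state(); im=read_camera('wrist')[:,:,::-1]; cv2.imwrite('pics/w2.png',im); pickle.dump(s,open('s2.pkl','wb'))
print(s['joints'],s['eef_pos'],s['tcp_rot'],s['opening'],s['ft_force'],s['qvel'].round(3))
print(Ro.from_euler('xyz',s['tcp_rot']).as_matrix().round(4))
cv2.imwrite('pics/w2b.png',cv2.resize(im,(800,600),interpolation=cv2.INTER_CUBIC))
E
```

```text
[ 3.98031694e-02  3.14898484e-01  1.73031611e+00 -1.43063114e-04
  1.09634085e+00 -1.06074054e+00] [524.63449123  86.810762   256.68634746] [-0.776307    1.57066374 -1.24649426] 0.006071238544765302 [1.31837198 0.11143289 0.5731732 ] [ 0.008  0.003 -0.001  0.    -0.001 -0.007]
[[ 0.000e+00  4.531e-01  8.915e-01]
 [-1.000e-04  8.915e-01 -4.531e-01]
 [-1.000e+00 -1.000e-04  1.000e-04]]
```

View pics/w2b.png

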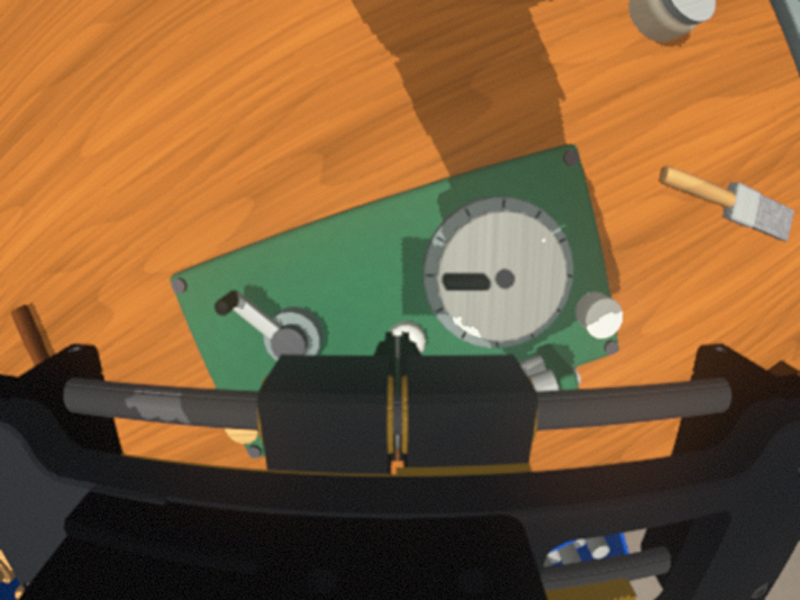

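The wrist view now has the fin lying almost along tool −y, from (445,281) to (488,282). The hub is at (505,279), the post at (228,303), and the fingertip at (398,340).

```bash
cat >> h.py <<'E'
def dark(im,box,th,zs,s):
    x0,y0,x1,y1=box; m=(im.max(2)[y0:y1,x0:x1]<th).astype(np.uint8)
    n,l,st,c=cv2.connectedComponentsWithStats(m)
    for i in range(1,n):
        if st[i,4]>25:
            yy,xx=(l==i).nonzero(); xy=np.c_[xx+x0,yy+y0]
            print(th,st[i,4],c[i]+[x0,y0],[onz('wrist',c[i]+[x0,y0],z,s)[:2].round(1) for z in zs])
            P=np.array([onz('wrist',p,zs[0],s)[:2] for p in xy]); w,v=np.linalg.eigh(np.cov((P-P.mean(0)).T)); print('  axis',np.degrees(np.arctan2(v[1,1],v[0,1])), np.sqrt(w*12).round(1))
E
python3 - <<'E'
from h import *
import pickle
for j,b1,b2 in((1,(190,80,235,125),(305,130,360,220)),(2,(275,160,340,195),(130,180,205,235))):
    s=pickle.load(open(f's{j}.pkl','rb')); im=cv2.imread(f'pics/w{j}.png'); 
    for th in(60,110):
        print('dial',j); dark(im,b1,th,(87,62,64),s); print('lock',j); dark(im,b2,th,(82,64),s)
E
```

```text
dial 1
lock 1
60 71 [341.70422535 205.6056338 ] [array([489.1, -45.4]), array([485.1, -52.6])]
  axis 57.460795081499526 [10.9 13.5]
dial 1
110 104 [201.77884615  91.22115385] [array([572.9, 156.5]), array([573.5, 161.3]), array([573.5, 160.9])]
  axis 82.87141941612755 [11.3 12. ]
110 253 [220.73517787 109.58102767] [array([558.2, 129.5]), array([557.7, 132.3]), array([557.7, 132.1])]
  axis 64.21505975785529 [ 9.6 34.1]
lock 1
110 201 [320.74626866 144.75124378] [array([552.7,   6.1]), array([552.1,   1.6])]
  axis 163.35158109548757 [14.6 39.9]
110 89 [330.41573034 152.46067416] [array([547.6,  -8.3]), array([546.7, -13.5])]
  axis 165.48859362379784 [11.2 27.8]
110 359 [336.78551532 196.76880223] [array([498.1, -35. ]), array([494.6, -41.6])]
  axis 50.27287133658628 [14.8 61.7]
dial 2
60 228 [297.25       179.96929825] [array([553.7, 129.5]), array([560.5, 130.2]), array([560. , 130.2])]
  axis 61.55469915030101 [10.8 31.9]
lock 2
60 83 [146.40963855 192.75903614] [array([484.6, -45.1]), array([485.7, -53.6])]
  axis 112.0353148882979 [10.1 18.4]
60 189 [190.96825397 231.0952381
[... 314 characters left out ...]
560.4, 130.9])]
  axis 61.08817001484859 [12.9 34.8]
lock 2
110 998 [175.77054108 206.11422846] [array([517. , -19.1]), array([519.9, -26.3])]Traceback (most recent call last):
  File "<stdin>", line 6, in <module>
  File "h.py", line 30, in dark
    P=np.array([onz('wrist',p,zs[0],s)[:2] for p in xy]); w,v=np.linalg.eigh(np.cov((P-P.mean(0)).T)); print('  axis',np.degrees(np.arctan2(v[1,1],v[0,1])), np.sqrt(w*12).round(1))
                ~~~^^^^^^^^^^^^^^^^^^^
  File "h.py", line 14, in onz
    o,d=ray(name,uv,st); return o+d*(z-o[2])/d[2]
        ~~~^^^^^^^^^^^^
  File "h.py", line 5, in ray
    c=camera_info(name); M=c['mtx']; u,v=uv
ValueError: time passes only in moves, steps and waits
```

>>> step_arm(
  steps=[
    [0, 0.54, 0.345, 0],
    [0, 0.54, 0.345, 0],
    [0.5, 0, 0, 0],
    [0.7, 0, 0, 0],
    [0.7, 0, 0, 0],
    [0.7, 0, 0, 0],
    [0.5, 0, 0, 0],
    [0.3, 0, 0, 0],
    [0.2, 0, 0, 0],
    [0, 0, 0, 0],
    [0, 0, 0, 0],
  ],
)

```text
t: 6.12
eef_pos: [580.2, 120.3, 77.4]
tcp_rot: [0.481, 1.57, 0.015]
ft_force: [0.5, 1.4, 0.8]
opening: 0.005
```

```bash
cat > look.py <<'E'
from h import *
import pickle,sys
def look(n):
    s=state(); im=read_camera('wrist')[:,:,::-1]; cv2.imwrite(f'pics/{n}.png',im); pickle.dump(s,open(f'{n}.pkl','wb'))
    R=Ro.from_euler('xyz',s['tcp_rot']).as_matrix()
    print(s['t'],'pos',s['eef_pos'].round(1),'yang',np.degrees(np.arctan2(R[1,1],R[0,1])).round(2),'f_tool',(R.T@s['ft_force']).round(2),'M',s['moment'].round(2),'j6',s['joints'][5].round(2))
    v=R.T@(s['eef_pos']-[572.9,161,62]); print('v',v.round(1))
    cv2.imwrite(f'pics/{n}b.png',cv2.resize(im,(800,600),interpolation=cv2.INTER_CUBIC))
if __name__=='__main__': look(sys.argv[1])
E
python3 look.py w3
```

```text
6.125 pos [580.2 120.3  77.4] yang 63.28 f_tool [-0.82  1.46 -0.12] M [ 0.03 -0.18  0.03] j6 -1.01
v [-15.4 -33.1  24.9]
```

View pics/w3b.png

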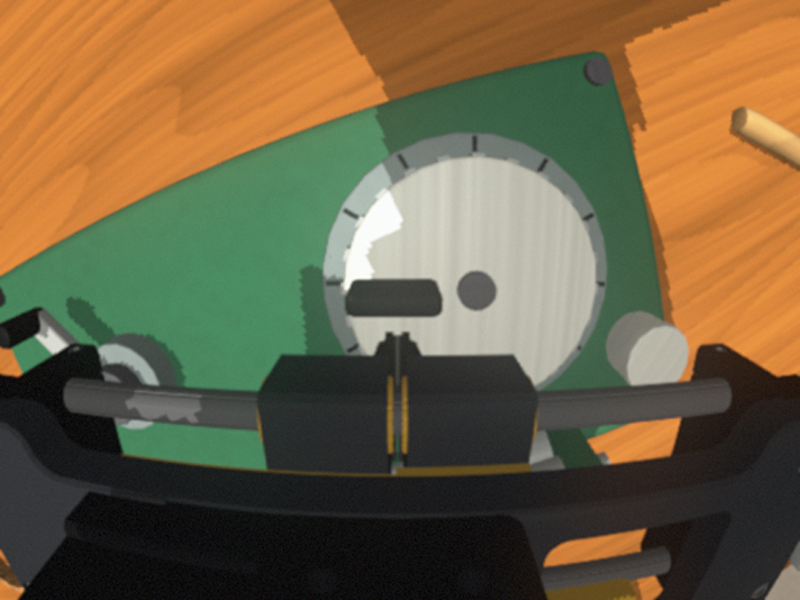

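The fingertip at (398,338) sits just behind the fin, which spans (345–442, 298), about mid-fin radially. I'll lower it a little and approach.

>>> step_arm(
  steps=[
    [0.14, 0, 0, 0],
    [0, 0, 0, 0],
    [0, -0.01, -0.05, 0],
    [0, -0.01, -0.05, 0],
    [0, 0, -0.05, 0],
    [0, 0, 0, 0],
    [0, 0, 0, 0],
  ],
)

```text
t: 7.05
eef_pos: [572.7, 122.7, 69.6]
tcp_rot: [-0.627, 1.571, -1.093]
ft_force: [-0.1, -0.6, 0.3]
opening: 0.004
```

```bash
python3 look.py w4
```

```text
7.05 pos [572.7 122.7  69.6] yang 63.29 f_tool [-0.34 -0.61  0.17] M [ 0.02 -0.16  0.03] j6 -1.01
v [ -7.6 -34.3  17. ]
```

View pics/w4b.png

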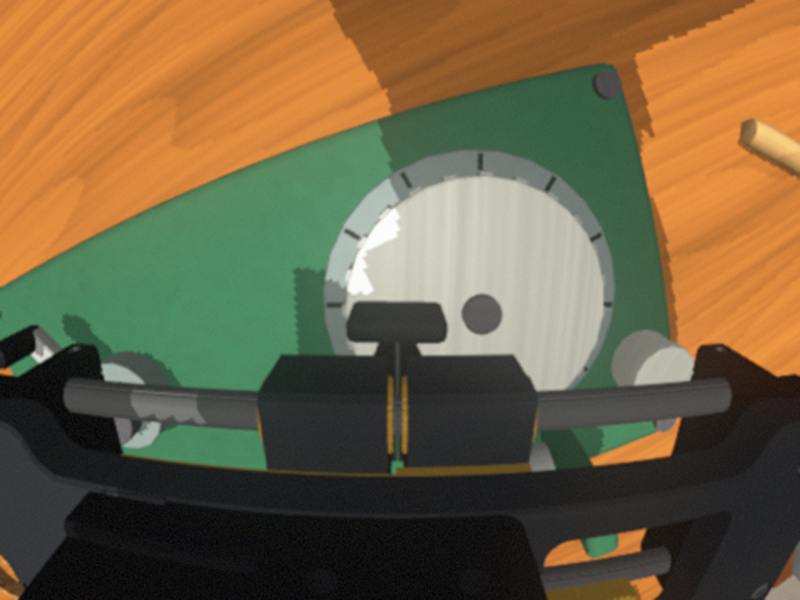

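>>> step_arm(
  steps=[
    [0, 0, -0.04, 0],
    [0, -0.01, -0.024, 0.25],
    [0, -0.01, -0.024, 0.25],
    [0, -0.01, -0.024, 0.25],
    [0, -0.01, -0.024, 0.25],
    [0, 0, 0, 0],
  ],
)

```text
t: 7.85
eef_pos: [565.9, 124.0, 69.7]
tcp_rot: [0.081, 1.57, -0.526]
ft_force: [2.3, -4.3, -0.9]
opening: 0.004
```

```bash
python3 look.py w5
```

```text
7.85 pos [565.9 124.   69.7] yang 55.22 f_tool [ 0.86 -2.21  4.35] M [-0.62 -0.67 -0.02] j6 -0.86
v [ -7.6 -34.3  15.3]
```

View pics/w5b.png

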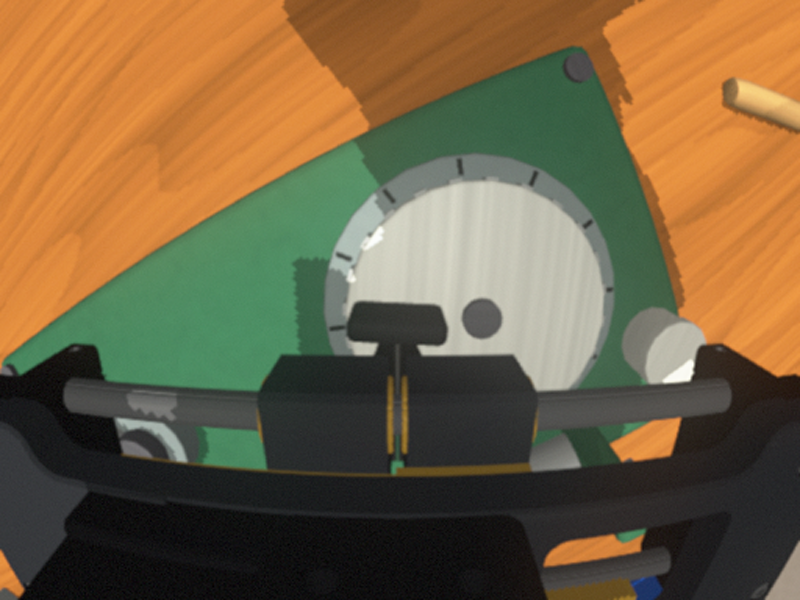

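>>> step_arm(
  steps=[
    [0, -0.01, -0.024, 0.25],
    [0, -0.01, -0.024, 0.25],
    [0, -0.01, -0.024, 0.25],
    [0, -0.01, -0.024, 0.25],
    [0, -0.01, -0.024, 0.25],
    [0, 0, 0, 0],
    [0, 0, 0, 0],
  ],
)

```text
t: 8.78
eef_pos: [559.5, 126.1, 69.6]
tcp_rot: [-1.009, 1.571, -1.789]
ft_force: [0.4, 0.1, -0.5]
opening: 0.005
```

```bash
python3 look.py w6
```

```text
8.775 pos [559.5 126.1  69.6] yang 45.31 f_tool [0.54 0.37 0.18] M [-0.   -0.1  -0.02] j6 -0.68
v [ -7.6 -34.2  15.1]
```

View pics/w6b.png

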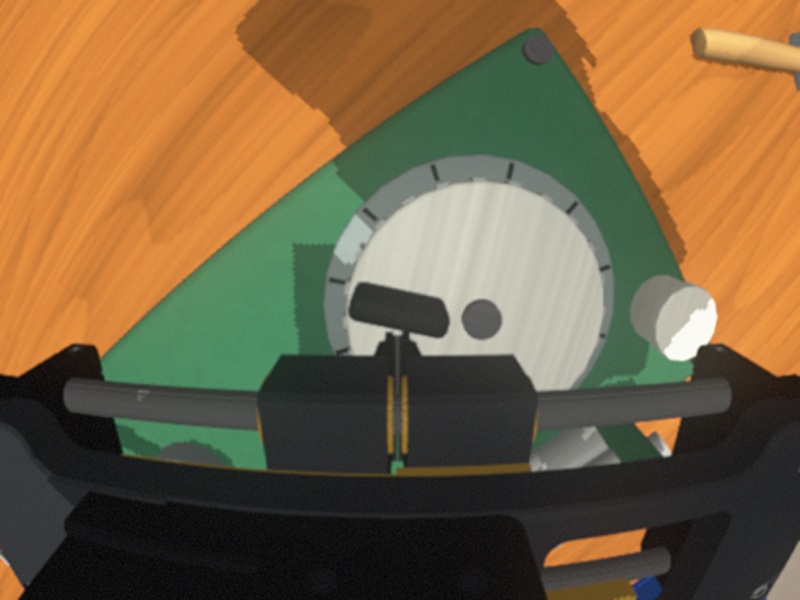

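The dial snapped to click 1, with the fin ahead of the fingertip and pointing at a tick. On to click 2: 15 rows, to about 48° of tool turn.

>>> step_arm(
  steps=[
    [0, -0.01, -0.024, 0.25],
    [0, -0.01, -0.024, 0.25],
    [0, -0.01, -0.024, 0.25],
    [0, -0.01, -0.024, 0.25],
    [0, -0.01, -0.024, 0.25],
    [0, -0.01, -0.024, 0.25],
    [0, -0.01, -0.024, 0.25],
    [0, -0.01, -0.024, 0.25],
    [0, -0.01, -0.024, 0.25],
    [0, -0.01, -0.024, 0.25],
    [0, -0.01, -0.024, 0.25],
    [0, -0.01, -0.024, 0.25],
    [0, -0.01, -0.024, 0.25],
    [0, -0.01, -0.024, 0.25],
    [0, -0.01, -0.024, 0.25],
    [0, 0, 0, 0],
    [0, 0, 0, 0],
  ],
)

```text
t: 10.95
eef_pos: [544.0, 137.4, 69.6]
tcp_rot: [0.155, 1.571, -1.148]
ft_force: [0.5, 1.2, 0.2]
opening: 0.006
```

```bash
python3 look.py w7
```

```text
10.95 pos [544.  137.4  69.6] yang 15.31 f_tool [-0.21  0.77 -1.04] M [-0.   -0.1   0.02] j6 -0.14
v [ -7.6 -34.1  15.1]
```

View pics/w7b.png

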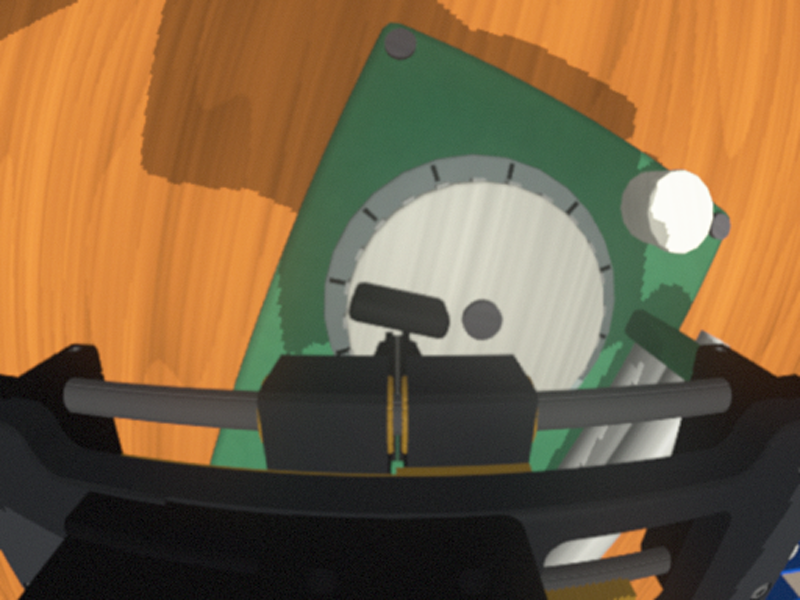

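Identical picture relative to the tool, so the dial is in click 2. I'll repeat the same 15 rows for click 3.

>>> step_arm(
  steps=[
    [0, -0.01, -0.024, 0.25],
    [0, -0.01, -0.024, 0.25],
    [0, -0.01, -0.024, 0.25],
    [0, -0.01, -0.024, 0.25],
    [0, -0.01, -0.024, 0.25],
    [0, -0.01, -0.024, 0.25],
    [0, -0.01, -0.024, 0.25],
    [0, -0.01, -0.024, 0.25],
    [0, -0.01, -0.024, 0.25],
    [0, -0.01, -0.024, 0.25],
    [0, -0.01, -0.024, 0.25],
    [0, -0.01, -0.024, 0.25],
    [0, -0.01, -0.024, 0.25],
    [0, -0.01, -0.024, 0.25],
    [0, -0.01, -0.024, 0.25],
    [0, 0, 0, 0],
    [0, 0, 0, 0],
  ],
)

```text
t: 13.12
eef_pos: [536.1, 155.0, 69.6]
tcp_rot: [0.463, 1.571, -1.364]
ft_force: [-1.2, -0.2, -0.9]
opening: 0.003
```

```bash
python3 look.py w8
```

```text
13.125 pos [536.1 155.   69.6] yang -14.69 f_tool [ 0.9  -1.13  0.48] M [-0.07 -0.11 -0.02] j6 0.42
v [ -7.6 -34.1  15.1]
```

View pics/w8b.png

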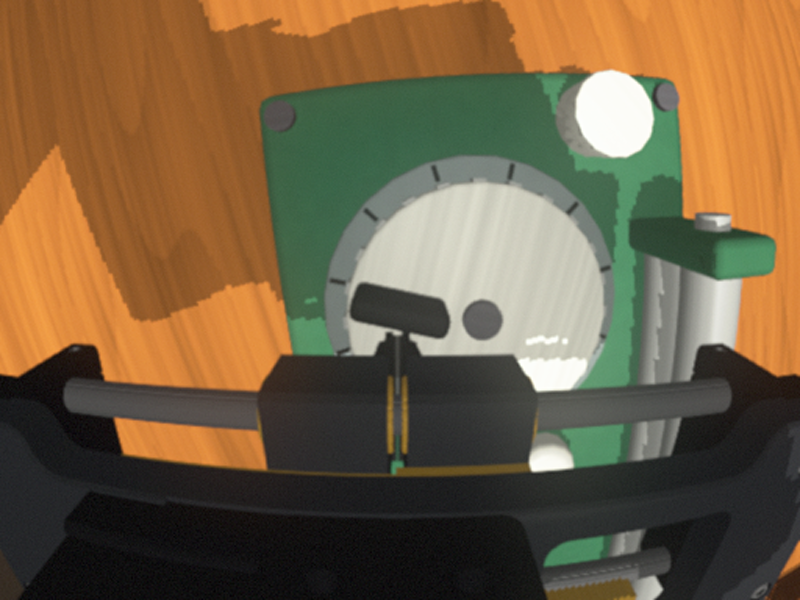

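Click 3, same picture. Now the fourth and last click, with the same rows.

>>> step_arm(
  steps=[
    [0, -0.01, -0.024, 0.25],
    [0, -0.01, -0.024, 0.25],
    [0, -0.01, -0.024, 0.25],
    [0, -0.01, -0.024, 0.25],
    [0, -0.01, -0.024, 0.25],
    [0, -0.01, -0.024, 0.25],
    [0, -0.01, -0.024, 0.25],
    [0, -0.01, -0.024, 0.25],
    [0, -0.01, -0.024, 0.25],
    [0, -0.01, -0.024, 0.25],
    [0, -0.01, -0.024, 0.25],
    [0, -0.01, -0.024, 0.25],
    [0, -0.01, -0.024, 0.25],
    [0, -0.01, -0.024, 0.25],
    [0, -0.01, -0.024, 0.25],
    [0, 0, 0, 0],
    [0, 0, 0, 0],
  ],
)

```text
t: 15.3
eef_pos: [538.1, 174.2, 69.6]
tcp_rot: [0.376, 1.571, -1.974]
ft_force: [-0.5, -1.0, -0.0]
opening: 0.003
```

```bash
python3 look.py w9
```

```text
15.3 pos [538.1 174.2  69.6] yang -44.69 f_tool [0.01 0.33 1.08] M [ 0.03 -0.04  0.01] j6 0.98
v [ -7.6 -34.   15.1]
```

View pics/w9b.png

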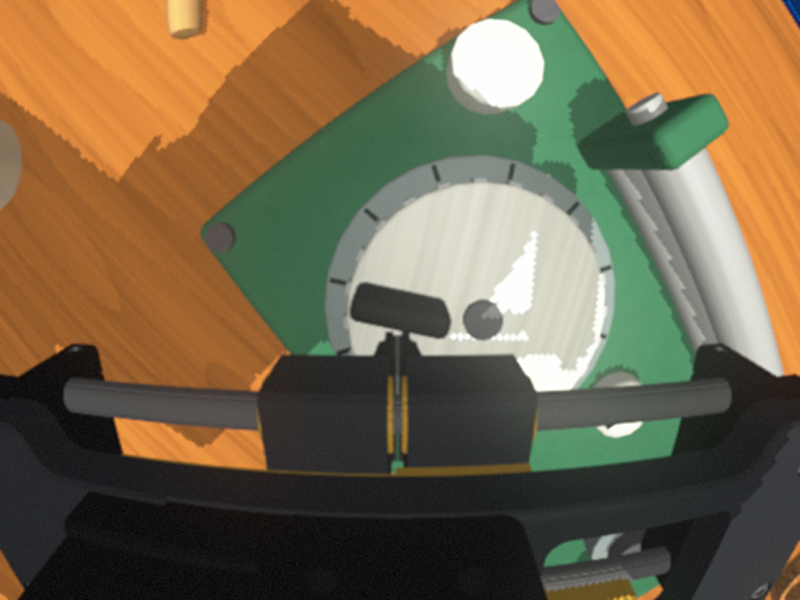

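The fin sits in the fourth click, 120° in all, with the fingertip clear of it by the usual gap. Now back off, rise, turn and go over to the lever.

>>> step_arm(
  steps=[
    [0, 0, 0.1, 0],
    [0, 0, 0.1, 0],
    [-0.3, 0, 0, 0],
    [-0.6, 0, 0, 0],
    [-0.7, 0, 0, 0],
    [-0.4, 0, 0, -0.9],
    [0, 0, 0, -0.91],
    [0, 0, 0, -0.91],
    [0, 0, 0, -0.91],
    [0, 0, 0, -0.91],
    [0, 0, 0, -0.91],
    [0, 0, 0, -0.91],
    [0, 0, 0, -0.91],
    [0, 0, 0, -0.9],
    [0, -0.48, 0.86, 0],
    [0, -0.48, 0.86, 0],
    [0, -0.48, 0.86, 0],
    [0, -0.48, 0.86, 0],
    [0, 0, 0, 0],
    [0, 0, 0, 0],
  ],
)

```text
t: 17.85
eef_pos: [502.1, -27.5, 170.3]
tcp_rot: [1.111, 1.57, -0.1]
ft_force: [-0.2, 0.5, 0.7]
opening: 0.004
```

```bash
python3 look.py w10
```

```text
17.85 pos [502.1 -27.5 170.3] yang 20.61 f_tool [-0.75  0.04 -0.54] M [ 0.   -0.18  0.  ] j6 -0.55
v [-108.4 -132.5  151.6]
```

View pics/w10b.png

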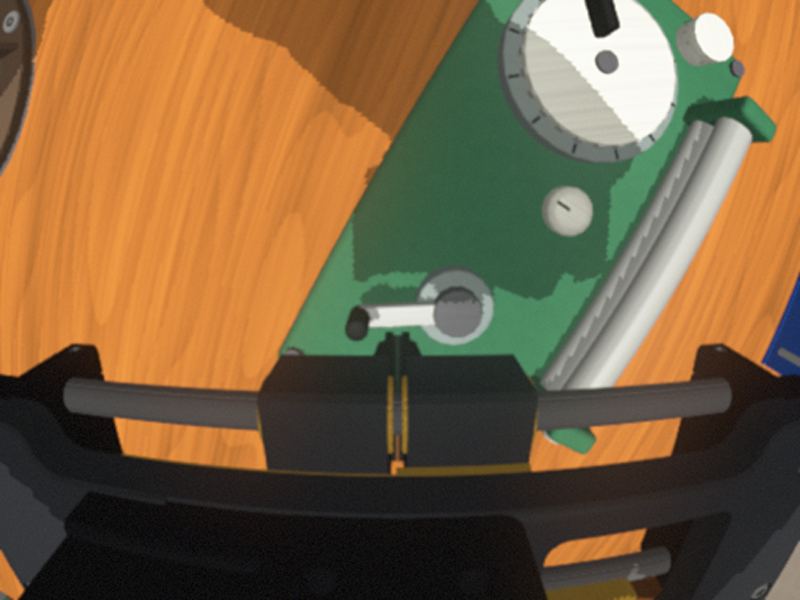

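The lever view shows the hub at (458,310), the post at (357,323), and the fin at (602,15) beyond the dial hub at (607,62).

```bash
python3 - <<'E'
from h import *
import pickle
s=pickle.load(open('w10.pkl','rb')); k=.64
piv=onz('wrist',np.array((458,309))*k,64,s); pt=onz('wrist',np.array((358,319))*k,88,s); pb=onz('wrist',np.array((357,330))*k,74,s)
print(piv,pt,pb,proj('wrist',(485.5,-49,88),s)/k,proj('wrist',(485.5,-49,62),s)/k,proj('wrist',(542.7,-27.5,64),s)/k)
d=onz('wrist',np.array((607,62))*k,64,s);f=onz('wrist',np.array((600,8))*k,87,s); print(d,f,np.degrees(np.arctan2(*(f-d)[1::-1])))
R=Ro.from_euler('xyz',s['tcp_rot']).as_matrix(); print(R.T@(np.array([495.3,-77.4,70])-s['eef_pos'])/50)
E
```

```text
[541.32491331 -23.77388292  64.        ] [484.28281902 -44.10574098  88.        ] [486.44914475 -55.52950418  74.        ] [357.19686321 327.28135295] [360.5256512  314.16505304] [457.72994554 315.06906286]
[573.22470774 161.01629643  64.        ] [550.57310383 182.23436737  87.        ] 136.87159293785592
[ 2.00627847 -0.48050673  0.88501413]
```

>>> step_arm(
  steps=[
    [0, -0.48, 0.88, 0],
    [0, 0, 0, 0],
    [0.5, 0, 0, 0],
    [0.6, 0, 0, 0],
    [0.5, 0, 0, 0],
    [0.3, 0, 0, 0],
    [0.1, 0, 0, 0],
    [0, 0, -0.06, 0],
    [0, 0, -0.06, 0],
    [0, 0, 0, 0],
    [0, 0, 0, 0],
  ],
)

```text
t: 19.27
eef_pos: [493.1, -71.8, 70.0]
tcp_rot: [0.826, 1.57, -0.384]
ft_force: [1.3, -0.1, 0.3]
opening: 0.009
```

```bash
sed -i 's/\[572.9,161,62\]/[542,-26,62]/' look.py; python3 look.py w11
```

```text
19.275 pos [493.1 -71.8  70. ] yang 20.65 f_tool [-0.28  1.21  0.6 ] M [-0.02 -0.14  0.03] j6 -0.64
v [ -8.  -61.9  25.6]
```

View pics/w11b.png

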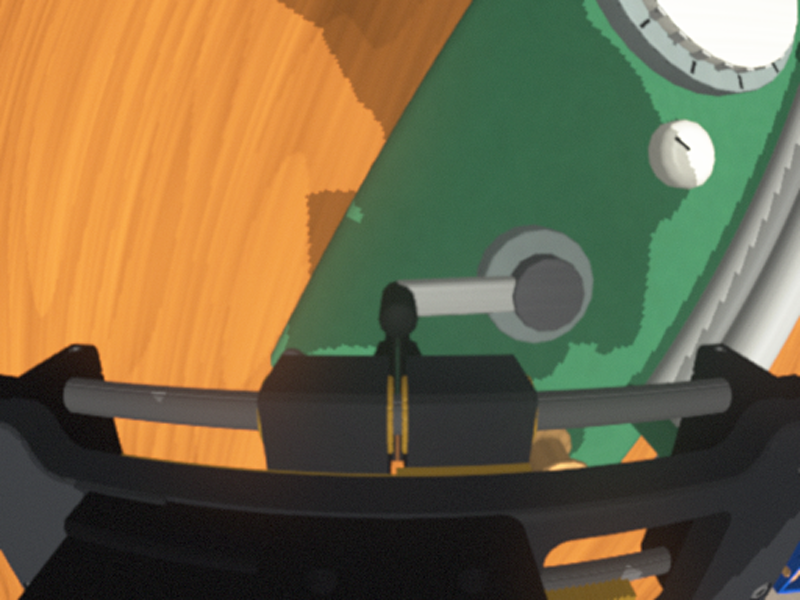

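The post at (399,310) lies straight ahead of the fingertip. I'll push it round the pivot.

>>> step_arm(
  steps=[
    [0, 0, -0.08, 0],
    [0, 0, -0.06, 0],
    [0, -0.016, -0.065, 0.375],
    [0, -0.016, -0.065, 0.375],
    [0, -0.016, -0.065, 0.375],
    [0, -0.016, -0.065, 0.375],
    [0, -0.016, -0.065, 0.375],
    [0, -0.016, -0.065, 0.375],
    [0, -0.016, -0.065, 0.375],
    [0, -0.016, -0.065, 0.375],
    [0, -0.016, -0.065, 0.375],
    [0, -0.016, -0.065, 0.375],
    [0, 0, 0, 0],
  ],
)

```text
t: 20.95
eef_pos: [478.5, -34.0, 69.6]
tcp_rot: [-0.811, 1.571, -2.544]
ft_force: [0.0, 0.3, -0.7]
opening: 0.003
```

```bash
python3 look.py w12
```

```text
20.95 pos [478.5 -34.   69.6] yang -9.31 f_tool [ 0.7   0.   -0.29] M [-0.05 -0.09  0.02] j6 -0.05
v [ -7.6 -61.4  18.2]
```

View pics/w12b.png

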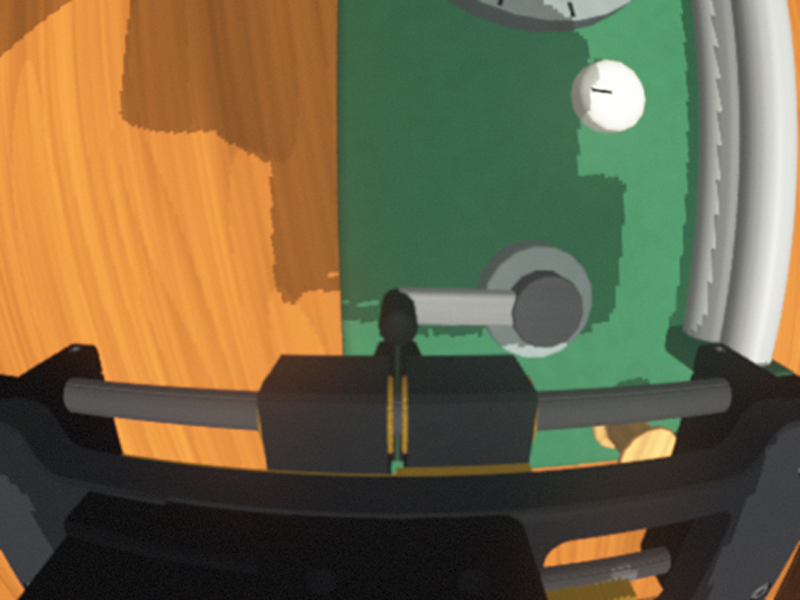

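>>> step_arm(
  steps=[
    [0, -0.016, -0.065, 0.375],
    [0, -0.016, -0.065, 0.375],
    [0, -0.016, -0.065, 0.375],
    [0, -0.016, -0.065, 0.375],
    [0, -0.016, -0.065, 0.375],
    [0, -0.016, -0.065, 0.375],
    [0, -0.016, -0.065, 0.375],
    [0, -0.016, -0.065, 0.375],
  ],
)

```text
t: 22.0
eef_pos: [481.1, -7.8, 69.6]
tcp_rot: [-0.899, 1.57, -3.053]
ft_force: [-1.0, -0.7, -0.4]
opening: 0.004
```

>>> step_arm(
  steps=[
    [0, -0.005, -0.022, 0.125],
    [0, -0.005, -0.022, 0.125],
    [0, -0.005, -0.022, 0.125],
    [0, -0.005, -0.022, 0.125],
  ],
)

```text
t: 22.5
eef_pos: [482.9, -3.6, 69.6]
tcp_rot: [-0.882, 1.57, -3.105]
ft_force: [-1.7, 1.0, 0.8]
opening: 0.006
```

>>> step_arm(
  steps=[
    [0, -0.005, -0.022, 0.125],
    [0, -0.005, -0.022, 0.125],
    [0, -0.005, -0.022, 0.125],
  ],
)

```text
t: 22.88
eef_pos: [484.5, -0.5, 69.6]
tcp_rot: [0.392, 1.571, -1.884]
ft_force: [-1.7, -0.3, -0.4]
opening: 0.002
```

```bash
python3 look.py w13
```

```text
22.875 pos [484.5  -0.5  69.6] yang -40.41 f_tool [ 0.36 -1.11  1.28] M [ 0.01  0.32 -0.04] j6 0.57
v [ -7.6 -60.3  17.8]
```

View pics/w13b.png

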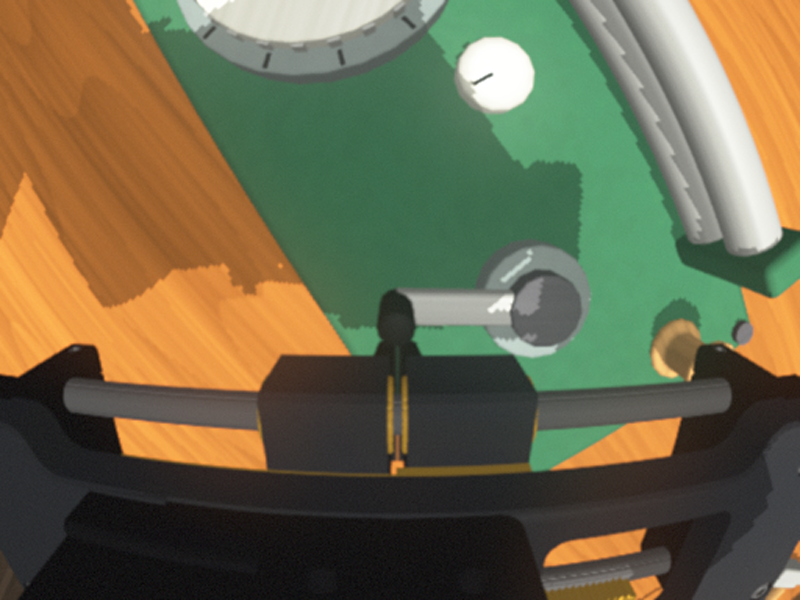

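Still only about 1 N, so the stop isn't reached yet. Continuing slowly.

>>> step_arm(
  steps=[
    [0, -0.005, -0.022, 0.125],
    [0, -0.005, -0.022, 0.125],
  ],
)

```text
t: 23.18
eef_pos: [485.6, 1.4, 69.6]
tcp_rot: [0.889, 1.571, -1.423]
ft_force: [-1.6, 0.2, 0.0]
opening: 0.006
```

>>> step_arm(
  steps=[
    [0, -0.005, -0.022, 0.125],
    [0, -0.005, -0.022, 0.125],
  ],
)

```text
t: 23.42
eef_pos: [486.3, 3.1, 69.5]
tcp_rot: [-0.363, 1.57, -2.709]
ft_force: [-6.3, -9.0, 1.1]
opening: 0.006
```

>>> step_arm(
  steps=[
    [0, -0.005, -0.022, 0.125],
    [0, 0, 0, 0],
  ],
)

```text
t: 23.68
eef_pos: [486.2, 3.4, 69.5]
tcp_rot: [-0.341, 1.568, -2.704]
ft_force: [-8.3, -12.8, 3.4]
opening: 0.002
```

```bash
python3 look.py w14
```

```text
23.675 pos [486.2   3.4  69.5] yang -45.36 f_tool [-3.33  3.28 14.88] M [-2.24  1.38 -0.06] j6 0.67
v [ -7.4 -60.1  19.1]
```

Force climbed to 15 N with no further motion, so the lever is on its stop. Backing off and rising to check.

>>> step_arm(
  steps=[
    [0, 0, 0.03, 0],
    [0, 0, 0.08, 0],
    [0, 0, 0.15, 0],
    [-0.2, 0, 0, 0],
    [-0.5, 0, 0, 0],
    [-0.8, 0, 0, 0],
    [-0.8, 0, 0, 0],
    [-0.8, 0, 0, 0],
    [-0.8, 0.2, 0.4, 0],
    [0, 0.3, 0.6, 0],
    [0, 0.3, 0.6, 0],
    [0, 0, 0, 0],
    [0, 0, 0, 0],
    [0, 0, 0, 0],
  ],
)

```text
t: 25.48
eef_pos: [449.4, -88.8, 264.8]
tcp_rot: [2.253, 1.571, -0.109]
ft_force: [-0.3, 0.4, 0.2]
opening: -0.001
```

```bash
python3 look.py w15; python3 -c "
from h import *
a=read_camera('scene')[:,:,::-1][130:240,210:370]; b=read_camera('side')[:,:,::-1][170:275,180:295]
cv2.imwrite('pics/end.png',np.hstack([cv2.resize(a,(440,302),interpolation=2),cv2.resize(b,(331,302),interpolation=2)]))"
```

```text
25.475 pos [449.4 -88.8 264.8] yang -45.3 f_tool [-0.21 -0.45 -0.09] M [-0.02 -0.01  0.05] j6 0.45
v [-202.8  -20.4  109.9]
```

View pics/w15b.png

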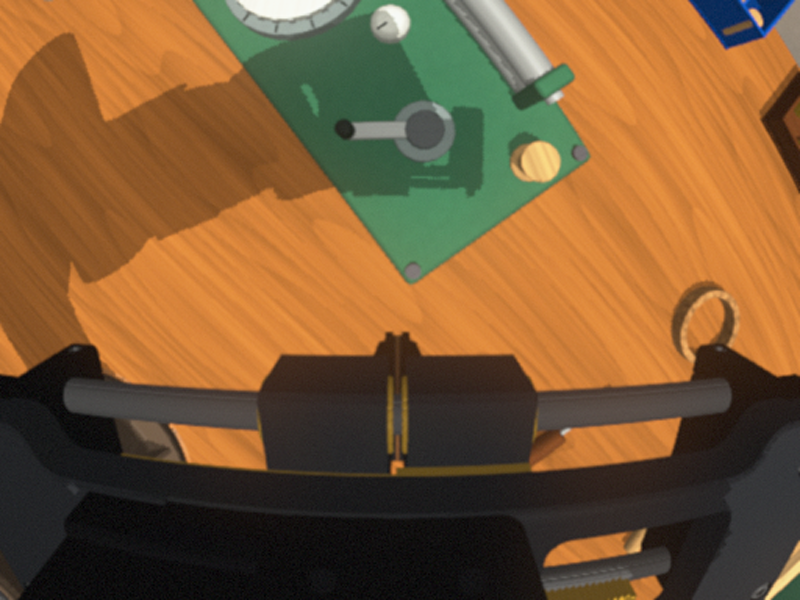

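View pics/end.png

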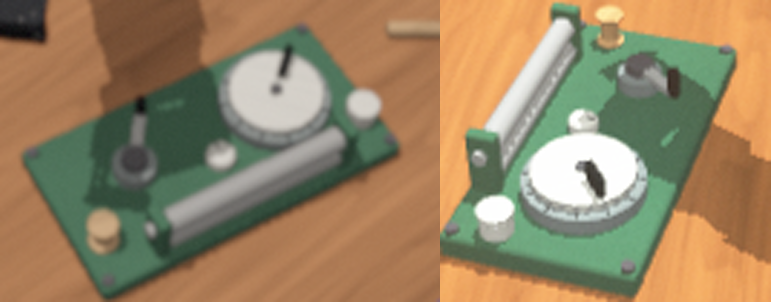

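Scene crop: hub at (276,89), fin top running out to (289,48), post at (140,105), small dial with its mark at the rim. Last, a numeric check of the angles.

```bash
python3 - <<'E'
from h import *
k=160/440; f=lambda x,y:(210+x*k-.3,130+y*k-.3)
c=np.array([572.9,161]); 
for r in(16,34,52):
    pass
for a in(93,123,153):
    u=np.array([np.cos(np.radians(a)),np.sin(np.radians(a))])
    print(a,[((proj('scene',[*(c+r*u),z])-[210,130])/k).round(0) for r,z in((52,87),(52,62),(16,62))])
p=onz('scene',f(140,104),80)[:2]; print('lever',p,np.degrees(np.arctan2(*(p-[542,-26])[::-1])))
E
```

```text
93 [array([308.,  55.]), array([305.,  68.]), array([284.,  84.])]
123 [array([288.,  45.]), array([286.,  57.]), array([278.,  81.])]
153 [array([265.,  43.]), array([263.,  56.]), array([271.,  80.])]
lever [497.6697869   17.70275916] 135.40836805869338
```

```bash
python3 -c "
from cell import *
print(job_done())"
```

```text
the job is handed in; nothing more can be done
None
```

The dial is four clicks clockwise and resting in the fourth, and the lock lever is over against its stop. The job was handed in at about 25.5 s of the 72 s.

**Dial:** I pushed the fin with the closed fingertips. After each click the wrist picture showed the fin one click further on and ahead of the fingertip. In the final scene picture its outer top end is at (289,48), where four clicks would put it at (288,45) and one click either way would be about 20 pixels off.

**Lever:** I pushed the post until it stopped moving, with the force rising from about 1 N to 15 N. Its direction in the final picture is 135.4°, close to the 136.5° I expected for the stop.

**Surroundings:** The small dial, wax tin and spool look where they were. I did not measure them or separately check the other things on the bench. The arm ended well clear, with no contact force beyond sensor noise.

**Checks that disagreed:**
- One wrist view at the picture's edge put the fin at about 137° instead of the expected 123°. The fin was partly cut off there, and the scene picture agreed with 123°.
- The lever pivot's position differed by about 4 mm between views; I used the average.

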